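Lock back the pusher of the empty carton dispenser

ROBOT

A 6-joint arm with a two-finger parallel gripper is mounted at the origin on the work surface. World frame = base frame: x ahead of the robot, y to its left, z up, the work surface at z = 0. Lengths are in m, angles in rad, forces in N, time in s.
With the tool pointing down it reaches from about 0.35 to 0.775 m from the base axis. Payload 7.3 kg.
Tool frame: the origin (TCP) lies midway between the tips of the shut fingers; the grasp point (between the pads) lies 19 mm behind it; z points along the fingers, y is the direction in which the jaws open and shut (so a half turn about z gives the same grasp; the last joint's range is limited). The gripper opens to 92 mm and grips with 3 to 60 N. Pads are 19 mm wide; open, the fingers measure 130 mm over their backs; the gripper's body (75 mm by 190 mm) begins 47 mm behind the grasp point.
Start: joints at [-1.354, 0.342, 1.524, -0, 1.275, -0.146], TCP at [0.186, -0.491, 0.227] pointing down, gripper open.
Joint ranges: [-2.53, 2.53], [-0.77, 2.02], [0.04, 2.7], [-1, 4.14], [0.28, 2.66], [-3.11, 3.11]. Speed limits (rad/s): [2.57, 2.57, 3.14, 3.14, 3.14, 3.14].

INTERFACE

Orientations are given as [roll, pitch, yaw] about the fixed x, y, z axes, in that order (R = Rz(yaw) Ry(pitch) Rx(roll)).
In Python, from cell import robot, imaging gives the robot as it stands. The module is installed in compiled form; this text tells all that it offers.
- The arm moves only by the tool send_rows, never from a script. Its argument "plan" is a list of rows, each a list of 3 entries, a list of its own where there are three numbers: the shift along the world's x, y, z in m, then the turn, a rotation vector about the world's x, y, z in rad, then the closure in counts, from 0 (fully open) to 255 (shut). A call has 1 to 20 rows; each row shifts and turns the commanded pose from where the row before left it; what a row does not reach is not made up. A row lasts 1/10 s, in which the tool goes at most 50 mm and 8.59 degrees, less where a joint would pass 70% of its speed; a pose out of reach is approached as far as the arm can. A call is refused whole if a number of a shift passes 0.05 or a number of a turn 0.15, either way. A call with a gripper value outside its range is refused whole. The fingers move at their own pace and stop on an object; "newtons" is the grip in N (left out, the last holds). Time passes only in rows, so rows that do not move let the fingers close. It gives the time, the measured TCP pose, the force and the opening at its end, in the units of the state.
- robot.observe(): the state, without advancing time (a new reading comes with each control period).
- imaging.read_camera(name): name is "side" or "top" or "wrist"; returns a dict with "pixels" (480x640x3 uint8, red, green, blue), "fx", "fy", "cx", "cy" (pixels), "world_from_camera" (4x4, takes a point from camera to world coordinates). Camera axes: x right, y down, z forward; pixel columns grow to the right and rows downward; lengths in m; the calibration is good to about 2 mm. The wrist camera is an equidistant fisheye: a pixel r from the principal point sees the ray r / f radians off the axis. A picture is of the moment at which its call begins. There is no depth.
- robot.hand_in(): hands the job in, once; it reports no verdict.
The state is a dict: "time": time; "qpos": joint angles; "qvel": joint speeds; "joint_efforts": joint torques, N m; "tool_pos": TCP position; "tool_rot": TCP orientation; "contact_force": force on the tool from outside, world axes, zero at the start; "torque": the same for the moment, N m; "opening": finger opening in m.
Only numpy, scipy, OpenCV 4.12 (cv2) and the standard library are available. Lean on these libraries where they do the work, as an engineer would, in place of code of your own. Each camera call takes 0.05 s, during which the arm holds its last target.

TASK

Two spring-fed carton dispensers are screwed to the supply counter. Get the empty one ready for refilling: push its black knob back along the slot against the spring, slip it sideways into the holding notch and let go, so that the pusher stays back by itself. Leave the dispenser that still holds cartons alone.

Things in the scene. Friction and masses are not known exactly. Their poses are not given: they have to be found in the camera images.
- knob_grip (a point): Centre of the EMPTY dispenser's black upright knob (24 mm diameter, from 65 to 113 mm above the counter), 89 mm up. It slides in the L-shaped slot of a flat deck 60 mm high; nothing within 75 mm stands above the deck. Own axes: x = back, the push direction, away from the robot; y = left, to the notch; z up. Dispenser: grey metal channel 270 x 100 mm along x, knob at its middle at the start.
- pusher (a joint): How far the empty dispenser's pusher, and the knob with it, is pushed back along the knob's x, in m: 0 at the start (fully forward), end stop 0.075. A spring drives it forward, 4 N at 0 to 10 N at 0.075, and it snaps back when let go. The notch, the slot's short side leg, can be entered from about 0.060 on; latched there and let go, it rests at about 0.055.
- knob (a joint): How far the empty dispenser's knob has slid sideways along its y, in m: 0 in the slot's long leg, 0.022 at the end of the notch. Below 0.055 of pusher travel the slot's side keeps it under 0.004. It slides easily; the notch's edge is slightly undercut, so that from about 0.012 on the spring keeps the knob in the notch. The knob cannot turn or lift.
- stocked_knob_grip (a point): The same point on the knob of the other dispenser, alike in build, which still holds two white and blue cartons (84 mm high) in the open bay at its robot end, so that its pusher and knob stand 42 mm further back. It must stay where it is.

How it is judged:
By the outcome, as a careful person would: the job done as asked, in the order asked, and still so for the second after the job is handed in, with the robot touching nothing.
It also fails if it takes over 35 s, if anything falls off the work surface, if the arm or the gripper's body presses on something with over 40 N, if the wrist force passes 120 N, or if a joint passes its speed limit or range.

## Working session

There is one attempt and no reset: what is moved stays moved. The work goes in short steps, Python scripts to look and compute and a tool call to move; the robot and the scene stay as the last step left them, time stands still between calls to the robot, and variables do not carry over. Pictures are saved under pics/ and viewed, and the job is handed in when it is done.

Besides the shell and the picture viewer there is one more tool, called by a JSON object that holds its "op" and its "data", one argument or row to a line. send_rows: Moves the arm, as the interface text tells. Its arguments: {"type":"object","properties":{"plan":{"type":"array"},"newtons":{"type":"number"}},"required":["plan"]}

```bash
mkdir -p pics; python3 - <<'E'
from cell import robot, imaging
import cv2
for n in ["top","side","wrist"]:
    d=imaging.read_camera(n)
    cv2.imwrite(f"pics/{n}0.png",cv2.cvtColor(d["pixels"],cv2.COLOR_RGB2BGR))
    print(n,d["fx"],d["fy"],d["cx"],d["cy"],d["world_from_camera"].round(4).tolist())
s=robot.observe(); print(s)
E
```

```text
top 466.33259277003737 466.33259277003737 316.66336403663144 239.2979101244626 [[-0.014, -0.99, 0.1405, 0.4391], [-0.9998, 0.016, 0.0135, -0.0197], [-0.0156, -0.1402, -0.99, 0.8364], [0.0, 0.0, 0.0, 1.0]]
side 532.5030121325404 532.5030121325404 319.34943512655605 240.5837643796408 [[-0.8559, -0.3898, 0.3399, 0.2712], [-0.5168, 0.6679, -0.5356, 0.4043], [-0.0183, -0.6341, -0.7731, 0.6815], [0.0, 0.0, 0.0, 1.0]]
wrist 371.64829954431775 371.64829954431775 322.08142700851477 234.57094782830168 [[0.3554, -0.901, -0.249, 0.2529], [-0.9347, -0.3429, -0.0933, -0.4653], [-0.0013, 0.2659, -0.964, 0.3847], [0.0, 0.0, 0.0, 1.0]]
{'time': 0.15, 'qpos': array([-1.35398819e+00,  3.42547305e-01,  1.52479272e+00,  1.40963003e-05,
        1.27537818e+00, -1.45976886e-01]), 'qvel': array([-1.12369756e-03, -2.70895605e-03, -4.13297074e-03, -2.09171511e-04,
        8.28095098e-04, -8.89571081e-06]), 'joint_efforts': array([ 1.76184200e-03, -4.31470549e+01, -2.44353032e+01,  7.18406774e-02,
        5.37299307e-02, -8.42771169e-05]), 'tool_pos': array([ 0.18628352, -0.49052295,  0.22621428]), 'tool_rot': array([-3.14048103e+00, -1.77059114e-04,  3.62780809e-01]), 'contact_force': array([ 0.47738811, -0.28947349, -0.82375237]), 'torque': array([-0.01477639,  0.04703896, -0.0079039 ]), 'opening': 0.09175799086798986}
```

View pics/top0.png

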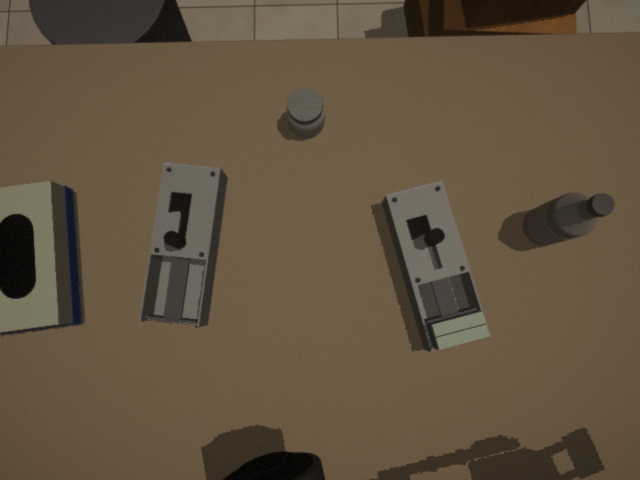

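View pics/side0.png

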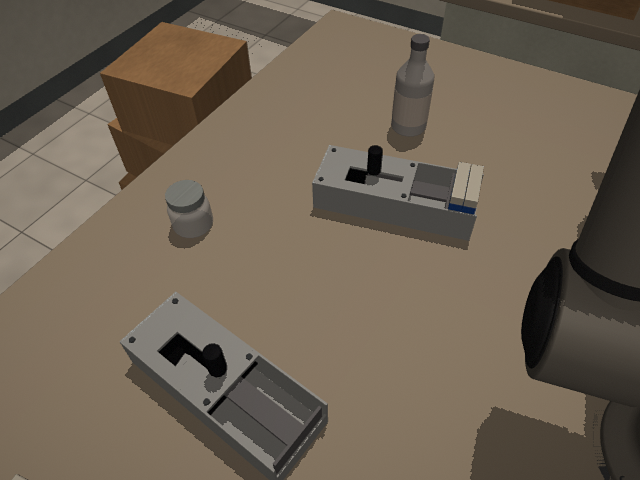

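The left dispenser in the top view (knob near pixel 175,240) is empty. The right one holds the cartons. I'll enlarge both views to measure it.

```bash
python3 - <<'E'
import cv2
a=cv2.imread("pics/top0.png")[150:340,130:240]
b=cv2.imread("pics/side0.png")[285:475,110:335]
cv2.imwrite("pics/tc.png",cv2.resize(cv2.convertScaleAbs(a,alpha=1.6,beta=20),None,fx=3.1,fy=3.1,interpolation=cv2.INTER_CUBIC))
cv2.imwrite("pics/sc.png",cv2.resize(cv2.convertScaleAbs(b,alpha=1.6,beta=20),None,fx=3,fy=3,interpolation=cv2.INTER_CUBIC))
E
```

```text
(no output)
```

View pics/tc.png

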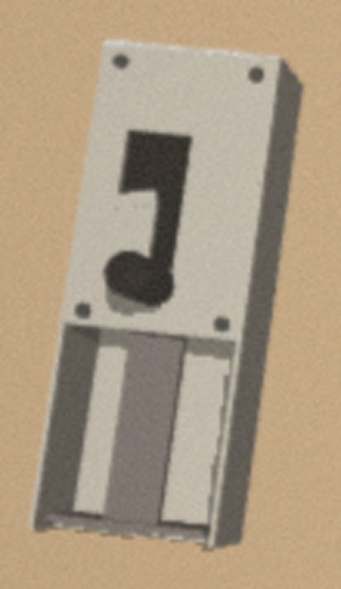

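View pics/sc.png

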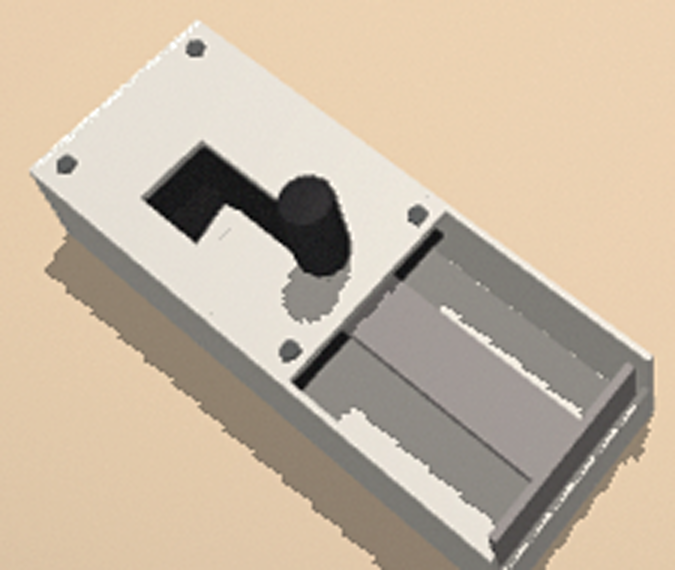

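```bash
cat > h.py <<'E'
import numpy as np
from cell import robot, imaging
def ray(d,u,v):
    T=d["world_from_camera"]; r=T[:3,:3]@np.array([(u-d["cx"])/d["fx"],(v-d["cy"])/d["fy"],1]); return T[:3,3],r/np.linalg.norm(r)
def atz(d,u,v,z):
    o,r=ray(d,u,v); return o+r*(z-o[2])/r[2]
def tri(rays):
    A=0;b=0
    for o,r in rays:
        P=np.eye(3)-np.outer(r,r);A=A+P;b=b+P@o
    return np.linalg.solve(A,b)
E
python3 - <<'E'
from h import *
t=imaging.read_camera("top");s=imaging.read_camera("side")
T=lambda x,y:(x/3.1+130-.3,y/3.1+150-.3)
S=lambda x,y:(x/3+110-.3,y/3+285-.3)
print("knobtop",atz(t,*T(125,271),.113),atz(s,*S(305,200),.113),tri([ray(t,*T(125,271)),ray(s,*S(305,200))]))
tp=[(120,62),(256,75),(82,310),(221,323)]; sp=[(66,164),(195,48),(290,351),(417,215)]
P=[]
for a,b in zip(tp,sp):
    p=atz(t,*T(*a),.06);q=atz(s,*S(*b),.06);print(p,q,tri([ray(t,*T(*a)),ray(s,*S(*b))]));P.append((p+q)/2)
for i,j in((2,0),(3,1)):
    v=P[i]*-1+P[j];print("x-dir",np.arctan2(v[1],v[0]),np.linalg.norm(v))
for i,j in((1,0),(3,2)):
    v=P[j]-P[i];print("y-dir-90",np.arctan2(v[1],v[0])-np.pi/2,np.linalg.norm(v))
print(np.mean(P,0))
E
```

```text
knobtop [0.54894233 0.22112616 0.113     ] [0.54400058 0.22017407 0.113     ] [0.54708417 0.22044799 0.11139112]
[0.674777 0.24514  0.06    ] [0.67134844 0.24291178 0.06      ] [0.67281615 0.24377053 0.06078747]
[0.66590549 0.16897816 0.06      ] [0.66237581 0.16755825 0.06      ] [0.66429896 0.16806723 0.05988268]
[0.53592884 0.26161911 0.06      ] [0.53225592 0.25949372 0.06      ] [0.53403242 0.26036331 0.06051151]
[0.52762575 0.18559743 0.06      ] [0.52349868 0.18411616 0.06      ] [0.52573612 0.18469883 0.05958381]
x-dir -0.11839372182090088 0.13995004036332703
x-dir -0.11913850412028555 0.13956777302266973
y-dir-90 -0.11723116615083562 0.07628125462466655
y-dir-90 -0.11221102029578289 0.0761787114703375
[0.59921449 0.21442683 0.06      ]
```

The measurements fit: deck at 60 mm, knob top at about 111 to 113 mm, dispenser yaw about −0.117. The knob is at about (0.5465, 0.2207). Next I move above it with the jaws opening along its push axis, at yaw 1.454.

{"op": "send_rows", "data": {
  "plan": [
    [[0.02, 0.0395, 0], [0, 0, 0.0606], 0],
    [[0.02, 0.0395, 0], [0, 0, 0.0606], 0],
    [[0.02, 0.0395, 0], [0, 0, 0.0606], 0],
    [[0.02, 0.0395, 0], [0, 0, 0.0606], 0],
    [[0.02, 0.0395, 0], [0, 0, 0.0606], 0],
    [[0.02, 0.0395, 0], [0, 0, 0.0606], 0],
    [[0.02, 0.0395, 0], [0, 0, 0.0606], 0],
    [[0.02, 0.0395, 0], [0, 0, 0.0606], 0],
    [[0.02, 0.0395, 0], [0, 0, 0.0606], 0],
    [[0.02, 0.0395, 0], [0, 0, 0.0606], 0],
    [[0.02, 0.0395, 0], [0, 0, 0.0606], 0],
    [[0.02, 0.0395, 0], [0, 0, 0.0606], 0],
    [[0.02, 0.0395, 0], [0, 0, 0.0606], 0],
    [[0.02, 0.0395, 0], [0, 0, 0.0606], 0],
    [[0.02, 0.0395, 0], [0, 0, 0.0606], 0],
    [[0.02, 0.0395, 0], [0, 0, 0.0606], 0],
    [[0.02, 0.0395, 0], [0, 0, 0.0606], 0],
    [[0.02, 0.0395, 0], [0, 0, 0.0606], 0],
    [[0, 0, 0], [0, 0, 0], 0],
    [[0, 0, 0], [0, 0, 0], 0]
  ],
  "newtons": 20
}}

```text
time: 2.25
tool_pos: [0.546, 0.2208, 0.2259]
tool_rot: [-3.14, 0.001, 1.455]
contact_force: [-0.1, 0.1, -0.5]
opening: 0.0915
```

```bash
python3 - <<'E'
from h import *
import cv2
d=imaging.read_camera("wrist")
cv2.imwrite("pics/wrist1.png",cv2.cvtColor(d["pixels"],cv2.COLOR_RGB2BGR))
T=d["world_from_camera"]
def pr(p):
    c=T[:3,:3].T@(np.array(p)-T[:3,3]);th=np.arctan2(np.hypot(c[0],c[1]),c[2]);k=d["fx"]*th/np.hypot(c[0],c[1]);return c[0]*k+d["cx"],c[1]*k+d["cy"]
print("pred knob top",pr([.5465,.2207,.113]),"base",pr([.5465,.2207,.065]))
E
```

```text
pred knob top (np.float64(323.16059710186676), np.float64(230.1114826505997)) base (np.float64(323.1339698313783), np.float64(216.22168878270594))
```

View pics/wrist1.png

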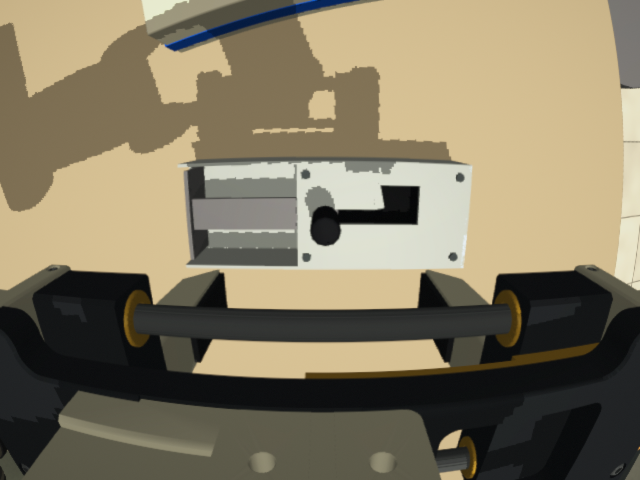

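The wrist view shows the knob top at about (325, 230), against a prediction of (323, 230). The slot runs right, with the notch toward +y. Next I descend to TCP z of about 0.074 and close.

{"op": "send_rows", "data": {
  "plan": [
    [[0.0005, 0, -0.03], [0, 0, 0], 0],
    [[0, 0, -0.04], [0, 0, 0], 0],
    [[0, 0, -0.03], [0, 0, 0], 0],
    [[0, 0, -0.03], [0, 0, 0], 0],
    [[0, 0, -0.022], [0, 0, 0], 0],
    [[0, 0, 0], [0, 0, 0], 80],
    [[0, 0, 0], [0, 0, 0], 160],
    [[0, 0, 0], [0, 0, 0], 230],
    [[0, 0, 0], [0, 0, 0], 230],
    [[0, 0, 0], [0, 0, 0], 230],
    [[0, 0, 0], [0, 0, 0], 230],
    [[0, 0, 0], [0, 0, 0], 230]
  ],
  "newtons": 25
}}

```text
time: 3.5
tool_pos: [0.5469, 0.2202, 0.075]
tool_rot: [3.141, -0.0, 1.454]
contact_force: [-0.0, -0.5, 0.2]
opening: 0.0407
```

{"op": "send_rows", "data": {
  "plan": [
    [[0, 0, 0], [0, 0, 0], 240],
    [[0, 0, 0], [0, 0, 0], 240],
    [[0, 0, 0], [0, 0, 0], 240],
    [[0, 0, 0], [0, 0, 0], 240],
    [[0, 0, 0], [0, 0, 0], 240]
  ]
}}

```text
time: 4.0
tool_pos: [0.5478, 0.2201, 0.0748]
tool_rot: [3.14, -0.0, 1.453]
contact_force: [4.7, -0.5, -1.9]
opening: 0.0237
```

{"op": "send_rows", "data": {
  "plan": [
    [[0.01, -0.0012, 0], [0, 0, 0], 240],
    [[0.01, -0.0012, 0], [0, 0, 0], 240],
    [[0.01, -0.0012, 0], [0, 0, 0], 240],
    [[0.01, -0.0012, 0], [0, 0, 0], 240],
    [[0.01, -0.0012, 0], [0, 0, 0], 240],
    [[0.01, -0.0012, 0], [0, 0, 0], 240],
    [[0.009, -0.001, 0], [0, 0, 0], 240],
    [[0, 0, 0], [0, 0, 0], 240],
    [[0, 0, 0], [0, 0, 0], 240]
  ],
  "newtons": 30
}}

```text
time: 4.9
tool_pos: [0.6139, 0.2123, 0.0747]
tool_rot: [-3.136, 0.001, 1.454]
contact_force: [-9.4, 1.0, 7.4]
opening: 0.0235
```

Spring force of 9.4 N and a shift of about 67 mm agree: the knob is past 0.060 and short of the end stop. Next is the sideways slide.

{"op": "send_rows", "data": {
  "plan": [
    [[0.0006, 0.005, 0], [0, 0, 0], 240],
    [[0.0006, 0.005, 0], [0, 0, 0], 240],
    [[0.0006, 0.005, 0], [0, 0, 0], 240],
    [[0.0005, 0.0045, 0], [0, 0, 0], 240],
    [[0, 0, 0], [0, 0, 0], 240],
    [[0, 0, 0], [0, 0, 0], 240]
  ]
}}

```text
time: 5.5
tool_pos: [0.6158, 0.2321, 0.0747]
tool_rot: [-3.136, 0.001, 1.454]
contact_force: [-10.0, 1.5, 8.0]
opening: 0.0236
```

```bash
python3 - <<'E'
from h import *
import cv2
for n in ("wrist","side"):
    d=imaging.read_camera(n)
    cv2.imwrite(f"pics/{n}2.png",cv2.cvtColor(d["pixels"],cv2.COLOR_RGB2BGR))
E
```

```text
(no output)
```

View pics/wrist2.png

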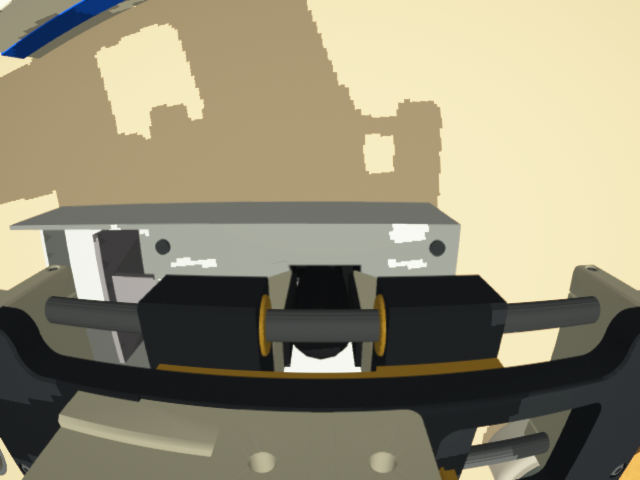

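View pics/side2.png

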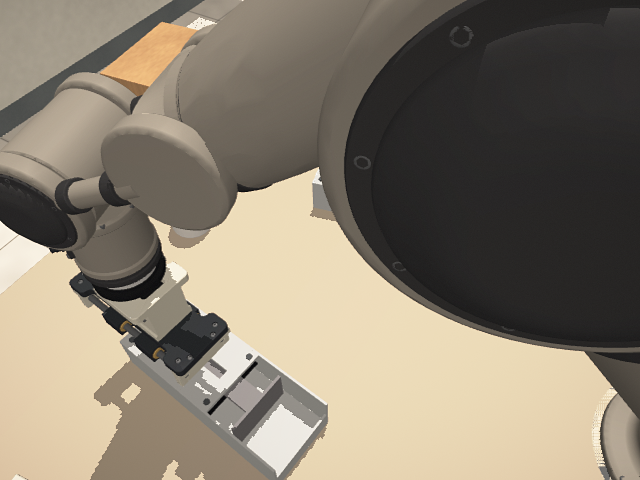

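Knob and pusher are held back, with about 20 mm of side travel. I'll go a little further sideways, then ease forward until the notch takes the spring load.

{"op": "send_rows", "data": {
  "plan": [
    [[0.0002, 0.0018, 0], [0, 0, 0], 240],
    [[0, 0, 0], [0, 0, 0], 240],
    [[-0.004, 0.0005, 0], [0, 0, 0], 240],
    [[-0.004, 0.0005, 0], [0, 0, 0], 240],
    [[-0.0035, 0.0004, 0], [0, 0, 0], 240],
    [[0, 0, 0], [0, 0, 0], 240],
    [[0, 0, 0], [0, 0, 0], 240]
  ]
}}

```text
time: 6.3
tool_pos: [0.6056, 0.2349, 0.0747]
tool_rot: [-3.138, 0.0, 1.454]
contact_force: [-6.1, 0.5, 5.3]
opening: 0.0238
```

{"op": "send_rows", "data": {
  "plan": [
    [[-0.002, 0.0002, 0], [0, 0, 0], 240],
    [[0, 0, 0], [0, 0, 0], 240],
    [[0, 0, 0], [0, 0, 0], 240]
  ]
}}

```text
time: 6.6
tool_pos: [0.6053, 0.235, 0.0748]
tool_rot: [3.141, -0.0, 1.453]
contact_force: [0.9, 0.8, 1.8]
opening: 0.0236
```

The notch edge stopped the knob: the tool did not follow the command and the load fell to about zero. I'll open the jaws and lift clear.

{"op": "send_rows", "data": {
  "plan": [
    [[0, 0, 0], [0, 0, 0], 150],
    [[0, 0, 0], [0, 0, 0], 80],
    [[0, 0, 0], [0, 0, 0], 50],
    [[0, 0, 0], [0, 0, 0], 50],
    [[0, 0, 0], [0, 0, 0], 50],
    [[0, 0, 0], [0, 0, 0], 50],
    [[0, 0, 0.02], [0, 0, 0], 50],
    [[0, 0, 0.03], [0, 0, 0], 50],
    [[0, 0, 0.04], [0, 0, 0], 50],
    [[0, 0, 0.04], [0, 0, 0], 50],
    [[0, 0, 0.04], [0, 0, 0], 50],
    [[-0.04, -0.03, 0], [0, 0, 0], 50],
    [[-0.04, -0.04, 0], [0, 0, 0], 50],
    [[-0.03, -0.04, 0], [0, 0, 0], 50],
    [[-0.02, -0.04, 0], [0, 0, 0], 50],
    [[0, 0, 0], [0, 0, 0], 50]
  ]
}}

```text
time: 8.2
tool_pos: [0.4771, 0.0862, 0.2453]
tool_rot: [-3.141, 0.001, 1.45]
contact_force: [-0.1, 0.3, -0.5]
opening: 0.0743
```

```bash
python3 - <<'E'
from h import *
import cv2
out=[]
for n in ("top","side"):
    d=imaging.read_camera(n); out.append(cv2.cvtColor(d["pixels"],cv2.COLOR_RGB2BGR))
cv2.imwrite("pics/top3.png",out[0])
cv2.imwrite("pics/side3.png",cv2.resize(out[1][285:475,110:335],None,fx=3,fy=3,interpolation=cv2.INTER_CUBIC))
E
```

```text
(no output)
```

View pics/top3.png

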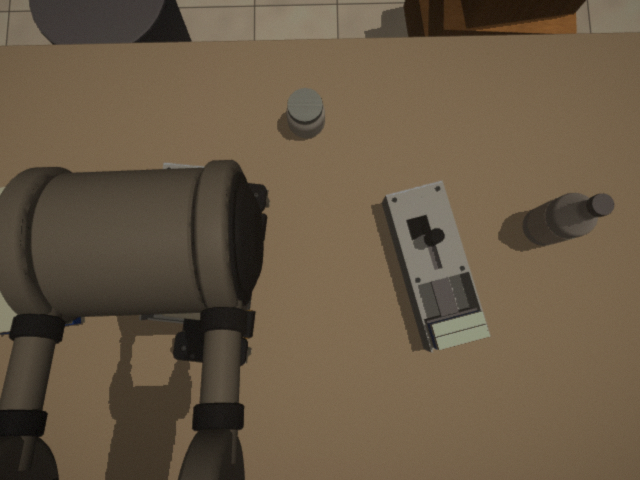

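View pics/side3.png

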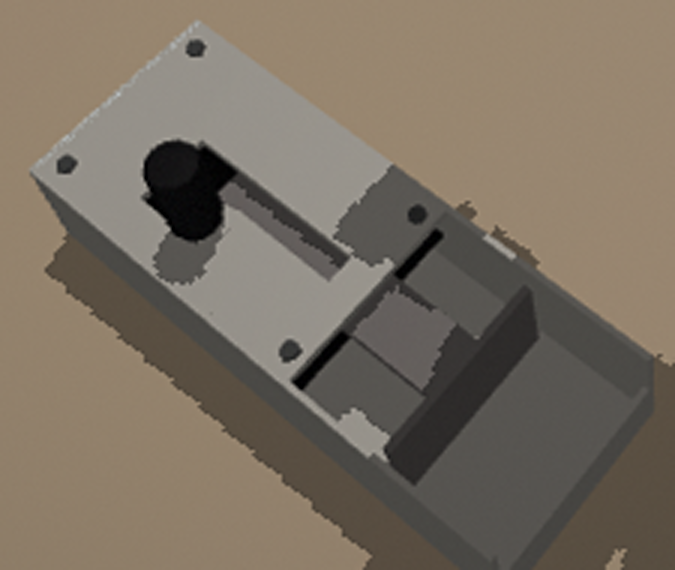

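The side crop shows the knob (top at about 171,165) in the notch and the pusher plate back with nothing touching it. In the top view the stocked knob is still at (434, 236). I'll make one numeric check, then hand in.

```bash
python3 - <<'E'
from h import *
s=imaging.read_camera("side")
S=lambda x,y:(x/3+110-.3,y/3+285-.3)
d=atz(s,*S(171,165),.113)-atz(s,*S(305,200),.113)
print("travel x,y",d[0]*.9932-d[1]*.1167,d[0]*.1167+d[1]*.9932)
print(robot.hand_in())
E
```

```text
travel x,y 0.054146860582780273 0.021695432944199948
the job is handed in; nothing more can be done
None
```

The empty dispenser (the left one) is latched back and the job is handed in. I gripped its knob, pushed it back about 67 mm and slid it about 22 mm into the notch. Then I eased it forward until the notch edge carried the spring, let go and moved the arm clear.

- **Latch:** after release, the side camera puts the knob at 54 mm back and 22 mm sideways. The expected resting values are 55 mm and 22 mm.
- **Stocked dispenser:** it was never touched, and its knob and cartons look unchanged in the top view.
- **Limits:** the readings at the end of each move stayed around 13 N or less, and the job took about 8.4 s. No check failed. The top and side cameras disagreed by 4–5 mm on positions, so I used values between the two.
- **Not seen:** the arm hid the empty dispenser in the last top view, so that final check rests on the side camera alone.

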